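# Press a glued leather panel: two turns past touch

### The job

Slide the plywood board with the black leather panel along its bed into the green screw press until it gently meets the orange stop, then wind the red-handled crank clockwise (seen from above) until you feel the platen land on the leather. From that moment give the crank exactly two full turns more, without overwinding, and let go; leave the other things on the table where they are.

Things in the scene. Friction and masses are not known exactly. Their poses are not given: they have to be found in the camera images.
- press: Green C-frame screw press, fixed. Origin at table level under the screw axis; x the way the board slides in (mouth open to -x). Head x -40 to 110, y +-35, z 150 to 200 mm. Its dark platen hangs from the head on a stiff preloaded spring; the crank, clockwise, lowers it 12 mm a turn. Its height over the leather (about 6 to 22 mm) varies and is not measured: feel it land.
- crank_axis (a point): Point on the vertical axis of the crank, 255 mm above the table. The crank keeps its height as it turns. It drags with about 8 N at the knob while the platen moves free; this steps up to about 12 N when the platen has landed and reaches 14 N two turns later. Its friction keeps it where it is let go.
- knob_mid (a point): Middle of the red upright crank knob, a cylinder 24 mm in diameter and 50 mm tall that spins freely on the end of the flat steel crank arm, 55 mm from the crank axis, 265 mm above the table. It needs a firm grip or pads that push it: a light pinch slips off.
- bed: Fixed aluminium bed 260 x 94 mm on which the board slides, its top 30 to 40 mm above the table, with two low side rails (86 mm apart, 8 mm above the bed) that guide the board. Its origin lies 30 mm below its top surface, under the screw axis; same axes as the press.
- board: Loose plywood pressing board 220 x 80 x 16 mm, 0.35 kg, lying on the bed between the rails, black leather panel 4 mm thick on its +x half. Origin at the centre of its underside, x along its length towards the stop.
- board_grip (a point): On the upright dark-wood handle block of the board (20 mm along x, 24 mm across, 56 mm tall, standing on the top of the board), 30 mm above the top of the board, 90 mm behind the centre of the board.
- board_end (a point): Middle of the board's leading end face; it is to meet the stop.
- backstop: Orange stop block 60 mm wide and 55 mm tall on the front of the column. Pushing the board against it with more than 25 N damages it.
- stop_face (a point): On the middle of the stop's face that the board's leading end meets.
- hammer: Bystander: hammer lying on the table.
- awl: Bystander: red-handled awl on the cutting mat.
- spool: Bystander: thread spool, 44 mm in diameter, 50 mm tall.
- glue_jar: Bystander: amber jar, 64 mm in diameter, 85 mm tall.
- stud_tin: Bystander: shallow metal bowl, 80 mm in diameter.
- wax: Bystander: yellow wax block 60 x 45 x 20 mm.
- tape: Bystander: green roll of tape 80 mm in diameter.
There are look-alikes about, which are no part of the job. Leave any purple look-alike of the board alone.

How it is judged (in metres and radians):
On the way, in this order (a step that is already met when the one before it is completed fails the run):
1. the board has met the stop, not yet pressed (x of board_end in the frame of stop_face above -0.003 m and contact force between board and bed below 30 N), for 0.1 s.
2. the platen has landed on the leather (contact force between board and bed above 60 N), for 0.1 s.
At the end, for the whole second after the job is handed in: The board rests against the stop (within 3 mm) and is pressed with the force of two turns past touch, give or take a fifth of a turn (188 to 203 N; each turn adds 36 N); the crank is released (x of board_end in the frame of stop_face above -0.003 m and contact force between board and bed between 188 and 203 N).
It fails at once if the board is rammed against the stop (over 25 N) (contact force between board and backstop above 25 N).
It fails at once if the leather is crushed: the crank wound half a turn or more too far (contact force between board and bed above 214 N).
It fails at once if a bystander is moved more than 30 mm (distance of any of hammer, awl, spool, glue_jar, stud_tin, wax, tape from where it was at the start of the episode above 0.03 m).
It also fails if it takes over 72 s, if anything falls off the work surface, if the arm or the gripper's body presses on something with over 40 N, if the wrist force passes 120 N, or if a joint passes its speed limit or range.

### The arm

A 6-joint arm with a two-finger parallel gripper is mounted at the origin on the work surface. World frame = base frame: x ahead of the robot, y to its left, z up, the work surface at z = 0. Lengths are in mm, angles in rad, forces in N, time in s.
With the tool pointing down it reaches from about 325 to 925 mm from the base axis. Payload 3.1 kg.
Tool frame: the origin (TCP) lies midway between the tips of the shut fingers; the grasp point (between the pads) lies manip.grip_depth behind it (manip.grip_depth is the distance from the TCP to the grasp point, in mm); z points along the fingers, y is the line along which they close (so a half turn about z gives the same grasp; the last joint's range is limited). The gripper opens to 85 mm and grips with 20 to 120 N. Pads are 22 mm wide; open, the fingers measure 114 mm over their backs; the gripper's body (76 mm by 85 mm) begins 54 mm behind the grasp point. The pads swing forward as they close: fully open they stand 13 mm farther back than shut.
Start: joints at [-1.308, 0.217, 1.613, -0, 1.311, -0.112], TCP at [228.826, -581.617, 231.3] pointing down, gripper open.
Joint ranges: [-2.75, 2.75], [-0.78, 2.1], [0.31, 2.55], [-1.13, 4.27], [0.13, 2.63], [-2.58, 2.58]. Speed limits (rad/s): [2.79, 2.79, 3.14, 3.14, 3.14, 3.14].

### API

Orientations are given as [roll, pitch, yaw] about the fixed x, y, z axes, in that order (R = Rz(yaw) Ry(pitch) Rx(roll)).
In Python, from station import manip gives the robot as it stands. Calls block until the motion is done:
- manip.movep(position, orientation): joint-space move of the TCP to a pose.
- manip.move_straight(position, attitude=None, max_speed=150, force_limit=None): straight line of the TCP; attitude=None keeps the orientation; max_speed is the mean speed in mm/s. With force_limit (N) it stops when the force on the tool has changed by that much, and returns True; else False.
- manip.goto_joints(angles): joint-space move.
- manip.command_gripper(opening, grasp_force=None): finger opening in mm; grasp_force is the grip in N (None keeps the last); returns when the fingers have stopped.
- manip.pause(seconds).
- manip.inverse_kinematics(position, orientation): joint angles nearest the present ones, or None.
- manip.read_state(): the state.
- manip.snapshot(name): name is "scene" or "top"; returns a dict with "image" (480x640x3 uint8, blue, green, red), "range_z" (480x640 float32, mm along the optical axis (not along the pixel's ray), 0 where there is no reading), "fx", "fy", "cx", "cy" (pixels), "dist" ([k1, k2, p1, p2, k3] as OpenCV has them; the pictures are not rectified), "rvec" (rotation vector, rad) and "tvec" (3), from world to camera coordinates, as OpenCV has them. Camera axes: x right, y down, z forward; pixel columns grow to the right and rows downward; lengths in mm; the calibration is good to about 2 mm. A picture is of the moment at which its call begins.
A pose or a line that the arm cannot do raises manip.PlanningError and nothing moves.
- manip.job_done(): hands the job in; it is judged then, once.
The state is a dict: "t": time; "joint_positions": joint angles; "joint_vel": joint speeds; "effort": joint torques, N m; "tcp_pos": TCP position; "tcp_rot": TCP orientation; "ft_force": force on the tool from outside, world axes, zero at the start; "ft_torque": the same for the moment, N m; "gripper_width": finger opening in mm; "finger_force": force on a finger pad.
Only numpy, scipy, OpenCV 4.12 (cv2) and the standard library are available. Lean on these libraries where they do the work, as an engineer would, in place of code of your own. Each camera call takes 0.05 s, during which the arm holds its last target. There are 200 camera calls.

## Working session

There is one attempt and no reset: what is moved stays moved. The work goes in short steps, each a Python script; the robot and the scene stay as the last script left them, time stands still between calls to the robot, and variables do not carry over. Pictures are saved under pics/ and viewed, at most 10 in all, crops included, and the job is handed in when it is done.

```bash
ls; mkdir -p pics; cat > h.py <<'E'
import numpy as np, cv2
from station import manip
def cloud(s):
    h,w=s["range_z"].shape
    K=np.array([[s["fx"],0,s["cx"]],[0,s["fy"],s["cy"]],[0,0,1.]])
    u,v=np.meshgrid(np.arange(w),np.arange(h))
    p=cv2.undistortPoints(np.stack([u,v],-1).reshape(-1,1,2).astype(float),K,np.array(s["dist"],float)).reshape(h,w,2)
    z=s["range_z"].astype(float)
    P=np.dstack([p*z[...,None],z])
    R=cv2.Rodrigues(np.array(s["rvec"],float))[0]
    W=(P-np.array(s["tvec"],float).reshape(3))@R
    W[z==0]=np.nan
    return W
E
python3 - <<'E'
from h import *
for n in("scene","top"):
    s=manip.snapshot(n); cv2.imwrite(f"pics/{n}0.png",s["image"]); np.save(f"{n}_W.npy",cloud(s))
print(manip.read_state(),manip.grip_depth)
E
```

```text
pics
{'t': 0.1, 'joint_positions': array([-1.30817142e+00,  2.17707829e-01,  1.61477853e+00,  1.55254510e-05,
        1.31127569e+00, -1.12245884e-01]), 'joint_vel': array([-0.00121524, -0.00210197, -0.00268903,  0.00256773, -0.00114929,
        0.00133717]), 'effort': array([-8.10404636e-04, -3.98079944e+01, -3.04969811e+01, -1.20598329e-04,
        4.27498017e-03,  8.44370589e-06]), 'tcp_pos': array([ 228.65346532, -580.89095763,  230.0782352 ]), 'tcp_rot': array([-3.13943859e+00, -2.57897243e-04,  3.74866514e-01]), 'ft_force': array([0.39899925, 0.32867353, 0.15765876]), 'ft_torque': array([ 0.03121204,  0.04462639, -0.01719568]), 'finger_force': 0.0, 'gripper_width': 85.50682628248252} 18.700000000000003
```

View pics/scene0.png

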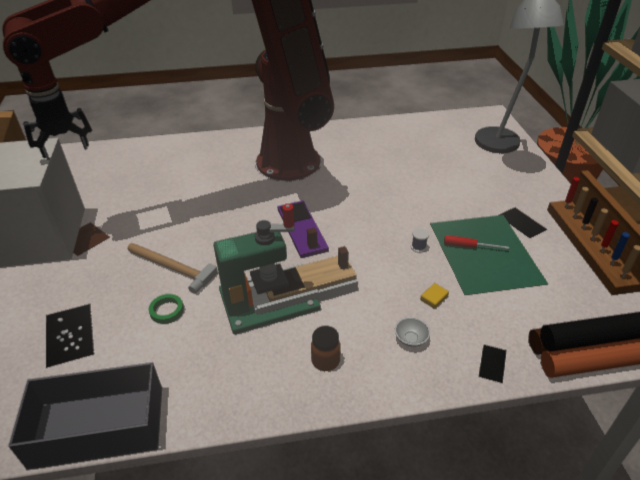

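View pics/top0.png

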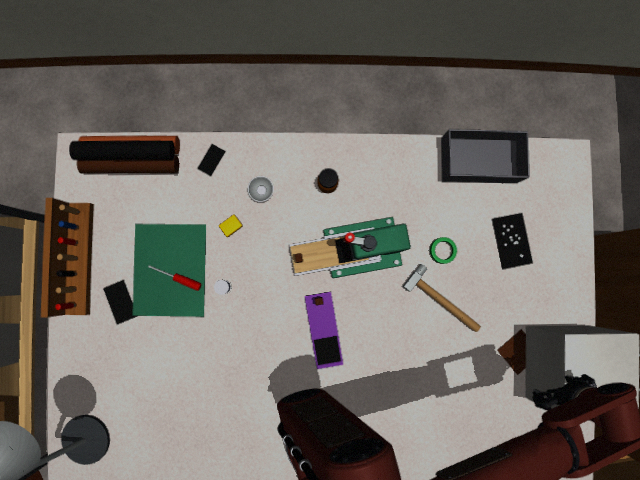

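The scene view shows the press at (255,270), the board handle at (343,257) and the knob at (288,215). In the top view the crank hub is at (369,243), the knob at (349,239), the board handle at (298,258) and the purple look-alike at (323,330). Next I enlarge the press area and measure it.

```bash
python3 - <<'E'
from h import *
im=cv2.imread("pics/top0.png")[205:290,280:420]; cv2.imwrite("pics/top_c.png",cv2.resize(im,None,fx=5.6,fy=5.6,interpolation=cv2.INTER_CUBIC))
T=np.load("top_W.npy");S=np.load("scene_W.npy")
for (u,v) in [(369,243),(349,239),(298,258),(393,240),(318,265),(310,250),(327,180),(260,188),(443,250),(222,287),(415,278)]: print("top",u,v,T[v,u].round())
it=cv2.imread("pics/top0.png").astype(int)
def stat(n,m,W): 
    p=W[m]; p=p[~np.isnan(p).any(1)]; print(n,len(p),np.median(p,0).round(1),p.min(0).round(),p.max(0).round())
b,g,r=it[...,0],it[...,1],it[...,2]
sub=np.zeros(b.shape,bool); sub[205:290,280:420]=1
stat("knob top",sub&(T[...,2]>270)&(r>2*g)&(r>90),T)
stat("hub/arm",sub&(T[...,2]>225),T)
m=sub&(T[...,2]>185)&(T[...,2]<215)
P=T[m][:,:2].astype(np.float32); print("head rect",cv2.minAreaRect(P),cv2.boxPoints(cv2.minAreaRect(P)))
stat("head",m,T)
stat("handle",sub&(T[...,2]>85)&(T[...,2]<120)&(np.arange(640)<310),T)
m=sub&(abs(T[...,2]-46)<6); 
for W in(T,):
  P=W[m][:,:2].astype(np.float32); print("board",cv2.minAreaRect(P))
E
```

```text
top 369 243 [ 590. -110.  239.]
top 349 239 [596. -55. 291.]
top 298 258 [556.  74. 102.]
top 393 240 [ 602. -178.  200.]
top 318 265 [538.  17.  57.]
top 310 250 [581.  41.  53.]
top 327 180 [782.  -6.  85.]
top 260 188 [772. 196.   3.]
top 443 250 [ 588. -364.    1.]
top 222 287 [471. 296.  52.]
top 415 278 [ 503. -272.   28.]
knob top 58 [601.  -55.5 288.7] [591. -67. 280.] [611. -46. 295.]
hub/arm 283 [596.  -87.7 241.3] [ 578. -126.  229.] [611. -46. 295.]
head rect ((600.4420166015625, -145.52174377441406), (70.42301940917969, 148.7763671875), 11.18478012084961) [[ 551.4699    -79.37654 ]
 [ 580.3287   -225.32716 ]
 [ 649.4141   -211.66695 ]
 [ 620.55536   -65.716324]]
head 1259 [ 599.8 -154.3  199. ] [ 554. -223.  187.] [648. -73. 215.]
handle 63 [558.4  71.3 104.8] [545.  63.  87.] [570.  83. 115.]
board ((581.5624389648438, -50.625244140625), (103.85948944091797, 289.90478515625), 11.207186698913574)
```

View pics/top_c.png

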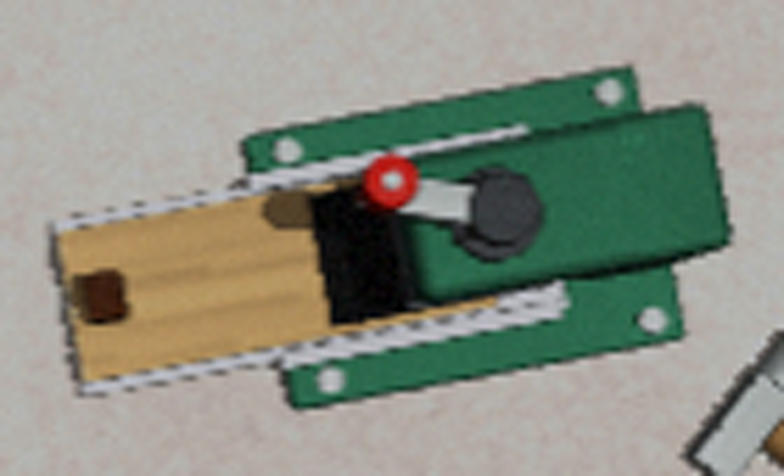

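The press, knob radius (56 mm) and handle all agree with the given sizes. Press axis is at (593.6, -111.2), its x direction is -78.8°, and the handle is at press x -186. I'll push from behind the handle with the fingers shut.

```bash
cat >> h.py <<'E'
O=np.array([593.6,-111.2]); TH=np.radians(-78.8)
ex=np.array([np.cos(TH),np.sin(TH)]); ey=np.array([-ex[1],ex[0]])
def pw(x,y,z): return [*(O+x*ex+y*ey),z]
def toP(p): d=np.array(p[:2])-O; return np.array([d@ex,d@ey,p[2]])
def st(m=""):
    s=manip.read_state(); f=s["ft_force"]
    print(m,"t%.1f"%s["t"],"P",toP(s["tcp_pos"]).round(1),"F",(f[:2]@ex).round(1),(f[:2]@ey).round(1),f[2].round(1),"w%.1f"%s["gripper_width"]); return s
E
python3 - <<'E'
from h import *
best=None
for y in (-1.375,1.766):
    q=manip.inverse_kinematics(pw(-230,0,70),[np.pi,0,y]); print(y,q)
    if q is not None and (best is None or abs(q[5])<abs(best[1][5])): best=(y,q)
y=best[0]; A=[np.pi,0,y]
manip.command_gripper(0)
s=manip.read_state(); p=s["tcp_pos"]
manip.move_straight([p[0],p[1],380],max_speed=300)
manip.movep(pw(-235,0,330),A); st("above")
manip.move_straight(pw(-235,0,72),max_speed=200); st("down")
r=manip.move_straight(pw(-212,0,72),max_speed=60,force_limit=5); st(r)
r=manip.move_straight(pw(-185,0,72),max_speed=20,force_limit=8); st(r)
s=manip.snapshot("scene"); cv2.imwrite("pics/s1.png",cv2.resize(s["image"][180:360,180:420],None,fx=3,fy=3))
E
```

```text
-1.375 None
1.766 [ 8.03351933e-02  2.75641306e-01  1.87573564e+00 -4.44089210e-16
  9.90215711e-01 -1.14868480e-01]
above t4.2 P [-2.341e+02  1.000e-01  3.301e+02] F 0.4 0.2 0.5 w-0.4
down t5.7 P [-234.9    1.3   73.4] F 0.2 -0.4 0.3 w-0.0
False t6.2 P [-211.6    0.    72.1] F -0.3 0.4 -0.5 w-0.1
False t7.7 P [-1.848e+02 -1.000e-01  7.200e+01] F -1.5 0.9 0.1 w0.3
```

View pics/s1.png

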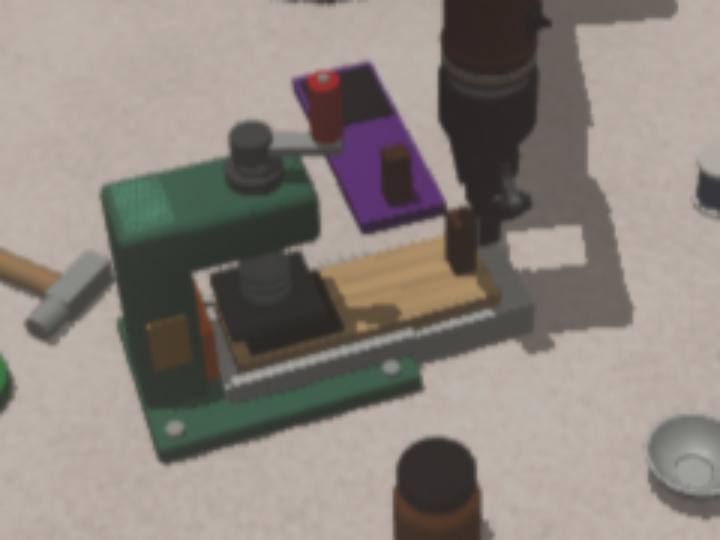

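The fingers are pushing the board with about 1.5 N. Its leading end, at crop pixel (225,345), is a couple of cm short of the orange stop at (205,330). I'll continue slowly.

```bash
python3 - <<'E'
from h import *
r=manip.move_straight(pw(-130,0,72),max_speed=12,force_limit=6); st(r)
manip.pause(0.2); s=st()
s=manip.snapshot("scene"); cv2.imwrite("pics/s2.png",cv2.resize(s["image"][180:360,180:420],None,fx=3,fy=3))
W=cloud(manip.snapshot("top")); np.save("top1.npy",W)
m=np.zeros(W.shape[:2],bool); m[205:290,280:420]=1
print("hub z",W[243,366:373,2].round())
P=np.dstack([(W[...,:2]-O)@ex,(W[...,:2]-O)@ey,W[...,2]])
k=m&(P[...,2]>275)&(np.hypot(P[...,0]+50,P[...,1]-15)<35); print("knob",np.nanmedian(P[k],0),k.sum())
E
```

```text
True t9.5 P [-171.9   -0.4   71.6] F -1.2 -0.0 0.6 w0.1
 t9.7 P [-172.6   -1.3   70.8] F -0.5 -0.2 0.0 w0.1
hub z [238. 243. 241. 243. 243. 246. 242.]
knob [-51.99514492  17.84218728 289.84130735] 77
```

View pics/s2.png

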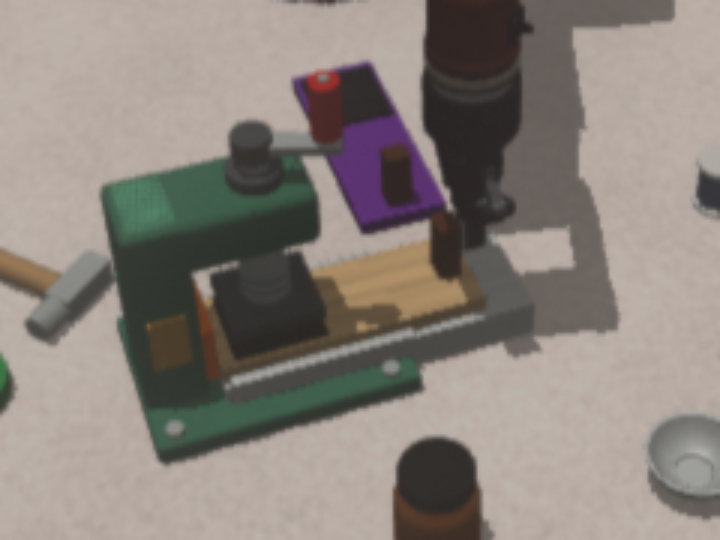

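The board's end now sits at the stop (crop pixel (212,345)). I'll confirm with one more gentle touch, retreat, and grip the knob at press (-52, 18).

```bash
python3 - <<'E'
from h import *
A=[np.pi,0,1.766]
r=manip.move_straight(pw(-160,0,72),max_speed=10,force_limit=6); st(r); manip.pause(.15); st("hold")
manip.move_straight(pw(-190,0,72),max_speed=100)
manip.move_straight(pw(-190,0,340),max_speed=300)
manip.command_gripper(70,80)
manip.movep(pw(-52,17.8,340),A)
manip.move_straight(pw(-52,17.8,252),max_speed=120,force_limit=10); st("at knob")
manip.command_gripper(10,80); s=st("grip"); print(s["finger_force"])
W=cloud(manip.snapshot("top")); 
s=manip.snapshot("scene"); cv2.imwrite("pics/s3.png",cv2.resize(s["image"][180:360,180:420],None,fx=3,fy=3))
E
```

```text
True t10.3 P [-172.1   -1.5   70.6] F 0.2 -0.7 0.9 w-0.1
hold t10.5 P [-172.3   -2.1   69.9] F 0.2 -0.1 -0.1 w-0.3
at knob t14.0 P [-52.   18.4 253. ] F -0.4 0.2 0.3 w69.9
grip t14.5 P [-51.8  18.3 253. ] F -1.0 -0.2 3.3 w22.2
78.17217707633972
```

View pics/s3.png

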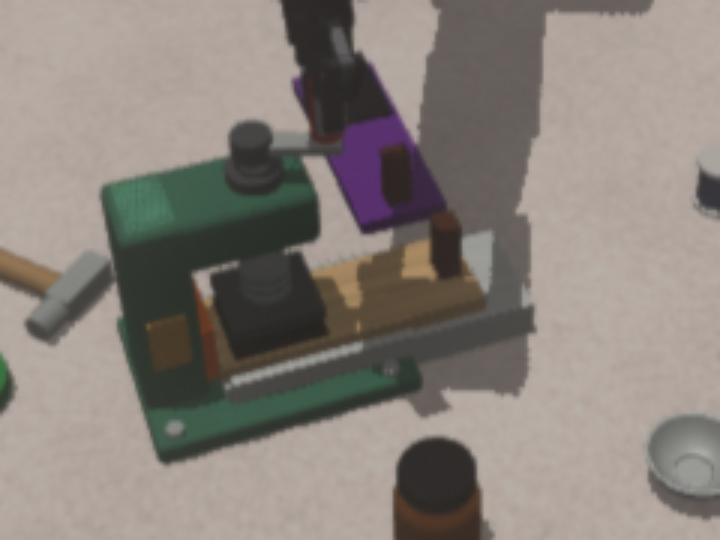

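The two touches agree (-172 mm), so the board is at the stop, and the knob is gripped. I'll start winding, with force readings at every 15°.

```bash
cat >> h.py <<'E'
PHI0=np.arctan2(17.8,-52)
R=55.
def wind(a0,a1,step=15,speed=60,z=252,stop=None):
    "wind clockwise from a0 to a1 degrees past the start"
    n=int(np.ceil((a1-a0)/step)); out=[]
    for a in np.linspace(a0,a1,n+1)[1:]:
        f=PHI0-np.radians(a)
        manip.move_straight(pw(R*np.cos(f),R*np.sin(f),z),max_speed=speed)
        s=manip.read_state(); p=toP(s["tcp_pos"]); F=s["ft_force"]; F=np.array([F[:2]@ex,F[:2]@ey])
        g=np.arctan2(p[1],p[0]); act=np.degrees((PHI0-g-np.radians(a)+np.pi)%(2*np.pi)-np.pi)+a
        t=-F@np.array([np.sin(g),-np.cos(g)]); r=F@np.array([np.cos(g),np.sin(g)])
        out.append((a,act,t,r)); print("a%.0f act%.0f T%.1f R%.1f rad%.1f Fz%.1f w%.1f t%.1f"%(a,act,t,r,np.hypot(*p[:2]),s["ft_force"][2],s["gripper_width"],s["t"]))
        if stop and t>stop: break
    return out
E
python3 - <<'E'
from h import *
wind(0,150)
E
```

```text
a15 act14 T4.4 R-1.2 rad55.0 Fz7.3 w22.4 t15.0
a30 act29 T4.2 R-1.2 rad55.0 Fz7.3 w22.3 t15.4
a45 act44 T4.3 R-1.6 rad55.0 Fz6.0 w22.7 t15.8
a60 act58 T4.6 R-1.6 rad55.0 Fz7.0 w22.7 t16.2
a75 act73 T4.2 R-1.7 rad55.0 Fz5.6 w22.3 t16.6
a90 act88 T4.4 R-2.0 rad55.0 Fz5.6 w22.2 t17.0
a105 act103 T4.7 R-1.4 rad55.0 Fz4.6 w22.5 t17.4
a120 act118 T4.8 R-1.5 rad55.0 Fz4.5 w22.4 t17.7
a135 act133 T4.9 R-1.0 rad55.1 Fz3.9 w22.2 t18.1
a150 act148 T4.7 R-0.9 rad55.1 Fz3.5 w22.2 t18.5
```

```bash
python3 - <<'E'
from h import *
wind(150,720,stop=6.2)
E
```

```text
a165 act163 T4.1 R-1.3 rad55.1 Fz3.2 w22.1 t18.9
a180 act178 T5.1 R-1.8 rad55.1 Fz3.4 w22.4 t19.3
a195 act193 T5.0 R-1.5 rad55.2 Fz3.4 w22.4 t19.7
a210 act208 T4.1 R-1.9 rad55.2 Fz4.0 w22.8 t20.1
a225 act223 T4.0 R-1.3 rad55.2 Fz3.8 w22.5 t20.5
a240 act238 T5.8 R-1.0 rad55.1 Fz4.0 w22.4 t20.9
a255 act253 T5.7 R-0.6 rad55.1 Fz5.0 w22.1 t21.3
a270 act268 T4.3 R-0.6 rad55.1 Fz6.1 w22.5 t21.7
a285 act283 T5.2 R0.3 rad55.1 Fz8.4 w22.0 t22.1
a300 act298 T5.6 R0.6 rad55.0 Fz9.2 w22.2 t22.4
a315 act313 T3.9 R1.4 rad55.0 Fz9.0 w22.2 t22.8
a330 act328 T4.5 R1.1 rad55.1 Fz9.7 w22.5 t23.2
a345 act343 T4.6 R0.1 rad55.0 Fz9.3 w22.8 t23.6
a360 act358 T3.7 R0.8 rad55.0 Fz8.9 w22.6 t24.0
a375 act373 T5.1 R0.4 rad54.9 Fz8.7 w22.7 t24.4
a390 act388 T4.1 R1.0 rad55.0 Fz8.9 w22.4 t24.8
a405 act403 T4.9 R0.4 rad54.9 Fz8.6 w22.1 t25.2
a420 act417 T6.2 R0.2 rad54.9 Fz8.3 w22.1 t25.6
a435 act431 T8.7 R0.8 rad54.9 Fz8.3 w22.2 t26.0
```

```bash
sed -i 's/act%.0f/act%.1f/' h.py; python3 - <<'E'
from h import *
wind(435,630)
E
```

```text
a450 act445.6 T8.4 R0.8 rad54.9 Fz7.3 w22.5 t26.4
a465 act460.8 T8.8 R2.1 rad54.9 Fz5.7 w22.3 t26.8
a480 act476.0 T8.9 R2.8 rad54.9 Fz4.3 w22.4 t27.1
a495 act491.4 T9.5 R1.3 rad55.0 Fz3.3 w22.7 t27.5
a510 act506.7 T9.4 R1.7 rad55.0 Fz4.1 w22.1 t27.9
a525 act521.9 T9.4 R0.6 rad55.1 Fz2.9 w22.5 t28.3
a540 act537.0 T9.3 R-0.9 rad55.1 Fz1.9 w22.6 t28.7
a555 act551.9 T8.8 R-0.5 rad55.1 Fz0.9 w22.3 t29.1
a570 act566.7 T9.0 R-1.3 rad55.1 Fz1.7 w22.3 t29.5
a585 act581.4 T9.7 R-2.0 rad55.1 Fz2.7 w22.1 t29.9
a600 act596.0 T8.5 R-1.0 rad55.1 Fz3.0 w22.2 t30.3
a615 act610.7 T9.4 R-1.4 rad55.1 Fz3.6 w23.0 t30.7
a630 act625.5 T9.9 R-0.1 rad55.1 Fz5.4 w22.5 t31.1
```

The platen landed at about 416° actual (T stepped from 4.6 to 8.7 between 405° and 430°). The target is 1136° actual, which is about 1140° commanded.

```bash
python3 - <<'E'
from h import *
o=wind(630,1125)
a=1125+(1136-o[-1][1]); wind(1125,a)
manip.command_gripper(70); st("open")
p=manip.read_state()["tcp_pos"]; manip.move_straight([p[0],p[1],370],max_speed=150); st("up")
m=manip.snapshot("top"); W=cloud(m); cv2.imwrite("pics/t9.png",m["image"])
P=np.dstack([(W[...,:2]-O)@ex,(W[...,:2]-O)@ey,W[...,2]])
k=(P[...,2]>275)&(P[...,2]<297)&(np.hypot(P[...,0],P[...,1])<75)&(m["image"][...,2]>90)&(m["image"][...,1]<60)
q=np.nanmedian(P[k],0); print(k.sum(),q,"exp angle",np.degrees(PHI0)-1136+1080,"got",np.degrees(np.arctan2(q[1],q[0])))
s=manip.snapshot("scene"); cv2.imwrite("pics/s4.png",s["image"])
E
```

```text
a645 act640.4 T8.9 R0.3 rad55.1 Fz8.1 w22.4 t31.4
a660 act655.5 T9.9 R1.3 rad55.0 Fz8.9 w22.4 t31.8
a675 act670.7 T10.3 R1.1 rad55.0 Fz10.4 w22.2 t32.2
a690 act685.8 T10.4 R1.4 rad55.0 Fz11.6 w22.4 t32.6
a705 act700.9 T9.8 R1.4 rad55.0 Fz13.2 w22.3 t33.0
a720 act716.0 T9.1 R1.3 rad55.0 Fz12.7 w22.4 t33.4
a735 act730.9 T9.9 R-0.1 rad55.0 Fz12.7 w22.1 t33.8
a750 act745.8 T10.4 R-0.2 rad54.9 Fz11.4 w22.3 t34.2
a765 act760.6 T9.3 R0.7 rad54.9 Fz10.8 w22.2 t34.6
a780 act775.3 T9.6 R0.4 rad54.9 Fz10.2 w22.2 t35.0
a795 act790.1 T9.8 R0.8 rad54.9 Fz8.0 w22.4 t35.4
a810 act805.0 T10.5 R1.0 rad54.9 Fz7.4 w22.2 t35.8
a825 act820.1 T9.9 R1.8 rad54.9 Fz5.3 w22.2 t36.1
a840 act835.4 T11.3 R1.8 rad54.9 Fz5.2 w22.3 t36.5
a855 act850.8 T10.6 R1.8 rad55.0 Fz3.4 w22.1 t36.9
a870 act866.2 T10.7 R1.7 rad55.0 Fz2.9 w22.0 t37.3
a885 act881.4 T10.6 R0.7 rad55.1 Fz2.4 w22.2 t37.7
a900 act896.5 T10.7 R-0.6 rad55.1 Fz0.8 w22.2 t38.1
a915 act911.4 T10.5 R0.1 rad55.1 Fz1.2 w22.4 t38.5
a930 act926.2 T10.7 R-1.3 rad55.1 Fz1.5 w22.1 t38.9
a945 act940.9 T11.0 R-0.6 rad55.1 Fz2.1 w22.1 t39.3
a960 act955.5 T11.0 R-1.7
[... 224 characters left out ...]
w22.1 t41.2
a1035 act1030.1 T11.3 R1.9 rad55.0 Fz11.9 w22.3 t41.6
a1050 act1045.3 T11.6 R1.8 rad55.0 Fz12.5 w22.5 t42.0
a1065 act1060.5 T10.1 R1.0 rad55.0 Fz13.2 w22.2 t42.4
a1080 act1075.5 T11.1 R1.2 rad55.0 Fz13.2 w22.3 t42.8
a1095 act1090.4 T12.3 R-0.6 rad55.0 Fz11.7 w22.4 t43.2
a1110 act1105.3 T11.8 R0.8 rad54.9 Fz11.8 w22.1 t43.6
a1125 act1120.0 T11.4 R0.2 rad54.9 Fz11.0 w22.3 t44.0
a1133 act1127.7 T11.7 R0.1 rad54.9 Fz11.6 w22.2 t44.3
a1141 act1135.5 T11.0 R-0.4 rad54.9 Fz10.4 w22.0 t44.5
open t45.0 P [ -9.3  53.8 251.4] F 0.7 0.2 0.5 w69.7
up t46.0 P [ -9.6  53.2 368.4] F 0.1 -0.6 0.1 w70.1
24 [-19.68647183  48.38727148 289.2733447 ] exp angle 105.10353013887345 got 112.13906192530223
```

View pics/s4.png

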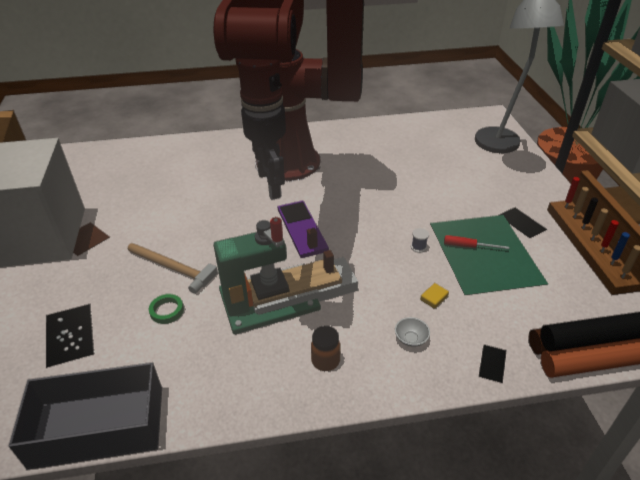

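The platen is down on the leather, the knob at (276,230) is free, the board's handle is at (329,262) against the stop, and the bystanders haven't moved. I'm handing in.

```bash
python3 -c "
from station import manip
print(manip.job_done())"
```

```text
the job is handed in; nothing more can be done
None
```

I handed the job in: the board is against the stop, the crank was wound two full turns past the felt landing and then released, and the bystanders look unmoved. The hand-in gave no verdict, and I had no direct reading of the pressing force.

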